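# Refit the hooked cover of a microscope lamp unit

## Task

Close the open service bay in the sloping top of the microscope's lamp unit with its loose cover: hold the cover by its handle with the far edge raised, hook its steel tongue under the steel lip along the bay's lower edge, then gently lower the other edge, without letting it fall, until the cover lies flat and fully home in the bay, and let go. Leave the tip rack, the bottle, the jar and the dishes where they stand.

Things in the scene. Friction and masses are not known exactly. Their poses are not given: they have to be found in the camera images.
- cover: Loose light-grey cover, 0.25 kg: plate 108 (x) x 109 (y) x 10 mm with black slots; dark blue handle on its middle, an upright rib 12 (x) x 60 (y) x 36 high. Origin at the middle of the handle, 18 mm above the plate's upper face, 28 above its underside; z up out of the plate. Starts flat on the bench, tongue (-x) towards the robot's left, yaw -2.4 to -1.4 rad.
- tongue (a point): Middle of the tip of the cover's steel tongue, on the underside, 80 mm to -x of the handle's middle. The tongue is 4 mm thick, 109 mm wide (y) and sticks out 26 mm from the plate's -x edge, level with its underside (cover 134 mm long in all). Axes as the cover's.
- far_edge (a point): Middle of the cover's far edge (opposite the tongue), on the underside, 54 mm to +x of the handle's middle. Axes as the cover's.
- bay: Open bay, 141 (x) x 117 (y) mm inside, in the sloping top of the fixed white lamp unit. Origin: centre of the bay on the plane of its seat, 85 mm above the bench; x runs up the slope (25 degrees), towards the robot's right, y across, z square to the slope. Walls rise 12 mm above the seat to the unit's top. Home, the cover lies flat on the seat, its x and z along the bay's, its tongue under the lip.
- seat (a point): Same point as the bay's origin. The seat is an aluminium ledge, 10 mm wide at the sides and top and 18 mm under the lip; inside it is a hollow with a green board. The lamp unit is 200 x 152 mm on plan, 52 mm high at its low end (robot's left, where the lip is), 145 mm at the high end; its yaw is -2.2 to -1.5 rad.
- lip (a point): Middle of the lip's free edge, on its underside: in the bay's frame x = -55.5, z = 12 mm. The fixed steel lip, 4 mm thick, lies on the unit's top along the bay's lower wall (x = -70.5 mm) and overhangs the bay by 15 mm across its whole width, leaving a slot 12 mm high beneath. Axes as the bay's.
- tip_rack: Purple pipette-tip rack, 80 x 120 x 47 mm, loose; bystander. Origin at the centre of its underside.
- stain_bottle: Amber bottle with a black cap, 60 mm across, 130 mm high, loose; bystander. Origin at the centre of its underside.
- sample_jar: White jar with a red lid, 66 mm across, 75 mm high, loose; bystander. Origin at the centre of its underside.
- dishes: Stack of pale culture dishes, 90 mm across, 45 mm high, loose; bystander. Origin at the centre of its underside.

How it is judged:
On the way:
1. the tongue is under the lip while the far edge is still raised (x of tongue in the frame of bay between -0.075 and -0.058 m and z of tongue in the frame of bay between -0.006 and 0.01 m and y of tongue in the frame of bay between -0.008 and 0.008 m and z of far_edge in the frame of bay above 0.01 m).
At the end, for the whole second after the job is handed in: The cover lies still in the bay: both its tongue's tip and its far edge within 4 mm of the seat, flat to 0.05 rad, the tongue at least 5.5 mm under the lip and within 7 mm of the bay's middle line (x of tongue in the frame of bay below -0.061 m and z of tongue in the frame of bay between -0.004 and 0.004 m and z of far_edge in the frame of bay between -0.004 and 0.004 m and y of tongue in the frame of bay between -0.007 and 0.007 m and angle between the z axis of cover and the z axis of bay, either way round below 0.05 rad and linear speed of cover below 0.02 m/s); the robot touches nothing.
It fails at once if the cover is let fall into the bay (it turns faster than 4 rad/s there) (angular speed of cover above 4 rad/s and distance between cover and bay below 0.12 m).
It fails at once if the tip rack is shoved (30 mm) or tipped (0.3 rad) (distance of tip_rack from where it was at the start of the episode above 0.03 m or angle between tip_rack's own z axis and vertical above 0.3 rad).
It fails at once if the stain bottle is shoved (30 mm) or tipped (0.3 rad) (distance of stain_bottle from where it was at the start of the episode above 0.03 m or angle between stain_bottle's own z axis and vertical above 0.3 rad).
It fails at once if the sample jar is shoved (30 mm) or tipped (0.3 rad) (distance of sample_jar from where it was at the start of the episode above 0.03 m or angle between sample_jar's own z axis and vertical above 0.3 rad).
It fails at once if the dishes is shoved (30 mm) or tipped (0.3 rad) (distance of dishes from where it was at the start of the episode above 0.03 m or angle between dishes's own z axis and vertical above 0.3 rad).
It also fails if it takes over 45 s, if anything falls off the work surface, if the arm or the gripper's body presses on something with over 40 N, if the wrist force passes 120 N, or if a joint passes its speed limit or range.

## Robot

A 6-joint arm with a two-finger parallel gripper is mounted at the origin on the work surface. World frame = base frame: x ahead of the robot, y to its left, z up, the work surface at z = 0. Lengths are in m, angles in rad, forces in N, time in s.
With the tool pointing down it reaches from about 0.275 to 1 m from the base axis. Payload 8.4 kg.
Tool frame: the origin (TCP) lies on the centre line of the jaws, within the pads' length; the fingertips stand 17 mm ahead of it and the grasp point (between the pads) lies 2 mm behind it (bot.tcp_to_tips is the z of the fingertips in the tool frame, in m); z points along the fingers, y is the line along which they close (so a half turn about z gives the same grasp; the last joint's range is limited). The gripper opens to 85 mm and grips with 20 to 120 N. Pads are 22 mm wide; open, the fingers measure 114 mm over their backs; the gripper's body (76 mm by 85 mm) begins 54 mm behind the grasp point. The pads swing forward as they close: fully open they stand 13 mm farther back than shut.
Start: joints at [-1.315, 0.353, 1.633, -0, 1.155, -0.002], TCP at [0.159, -0.604, 0.248] pointing down, gripper open.
Joint ranges: [-2.63, 2.63], [-0.92, 2.1], [0.06, 2.66], [-1.3, 4.44], [0, 2.69], [-3.02, 3.02]. Speed limits (rad/s): [2.22, 2.22, 2.79, 3.14, 3.14, 3.14].

## Interface

Orientations are given as a unit quaternion [x, y, z, w].
In Python, from workcell import bot, hand, kinematics, get_obs, vision, hand_in gives the robot as it stands. The module is installed in compiled form; this text tells all that it offers. Calls block until the motion is done:
- bot.reach(position, orientation): joint-space move of the TCP to a pose.
- bot.servo_line(position, ori=None, velocity=0.15): straight line of the TCP; ori=None keeps the orientation; velocity is the mean speed in m/s.
- bot.goto_joints(angles): joint-space move.
- hand.move_gripper(opening, strength=None): finger opening in m; strength is the grip in N (None keeps the last); returns when the fingers have stopped.
- bot.dwell(seconds).
- kinematics.solve_ik(position, orientation): joint angles nearest the present ones, or None.
- get_obs(): the state.
- vision.read_camera(name): name is "scene" or "top"; returns a dict with "frame" (480x640x3 uint8, red, green, blue), "intrinsics" (3x3 intrinsics, pixels), "view" (4x4, takes a point from world to camera coordinates). Camera axes: x right, y down, z forward; pixel columns grow to the right and rows downward; lengths in m; the calibration is good to about 2 mm. A picture is of the moment at which its call begins. There is no depth.
A pose or a line that the arm cannot do raises bot.IKError and nothing moves.
- hand_in(): hands the job in; it is judged then, once.
The state is a dict: "time_s": time; "joint_pos": joint angles; "joint_vel": joint speeds; "joint_efforts": joint torques, N m; "position": TCP position; "orientation": TCP orientation; "wrist_force": force on the tool from outside, world axes, zero at the start; "ft_torque": the same for the moment, N m; "gripper_width": finger opening in m; "grip_force": force on a finger pad.
Only numpy, scipy, OpenCV 4.12 (cv2) and the standard library are available. Lean on these libraries where they do the work, as an engineer would, in place of code of your own. Each camera call takes 0.05 s, during which the arm holds its last target. There are 200 camera calls.

## Working session

There is one attempt and no reset: what is moved stays moved. The work goes in short steps, each a Python script; the robot and the scene stay as the last script left them, time stands still between calls to the robot, and variables do not carry over. Pictures are saved under pics/ and viewed, at most 10 in all, crops included, and the job is handed in when it is done.

```bash
mkdir -p pics; python3 - <<'E'
from workcell import *
import cv2,numpy as np
for n in("scene","top"):
    c=vision.read_camera(n);cv2.imwrite(f"pics/{n}0.png",c["frame"][:,:,::-1]);np.savez(f"{n}0.npz",K=c["intrinsics"],V=c["view"],f=c["frame"]);print(n,c["intrinsics"].tolist(),np.linalg.inv(c["view"]).round(3).tolist())
o=get_obs();print(o["time_s"],o["orientation"])
E
```

```text
scene [[497.9859092063007, 0.0, 324.9039359598393], [0.0, 497.9859092063007, 239.66042334995163], [0.0, 0.0, 1.0]] [[0.42, 0.718, -0.555, 1.228], [0.908, -0.334, 0.254, -0.363], [-0.003, -0.61, -0.792, 0.933], [0.0, 0.0, 0.0, 1.0]]
top [[442.10125955331085, 0.0, 327.48868016655206], [0.0, 442.10125955331085, 236.6364902297708], [0.0, 0.0, 1.0]] [[0.023, -0.984, 0.179, 0.458], [-1.0, -0.023, 0.003, -0.072], [0.001, -0.179, -0.984, 1.026], [0.0, 0.0, 0.0, 1.0]]
0.1 [ 9.91703354e-01  1.28545945e-01 -6.55727054e-05 -6.27805791e-04]
```

View pics/top0.png

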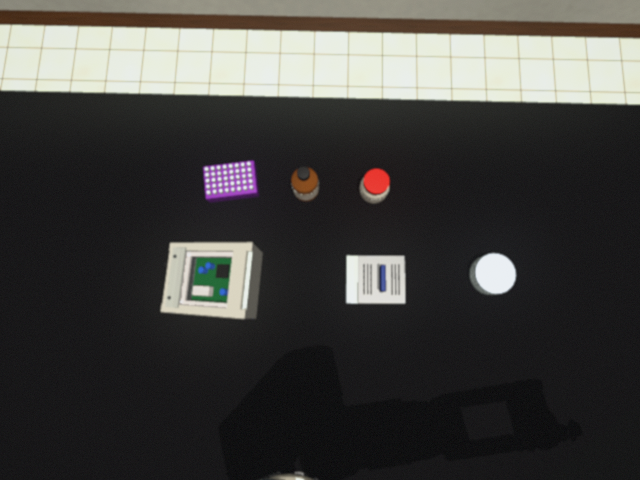

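View pics/scene0.png

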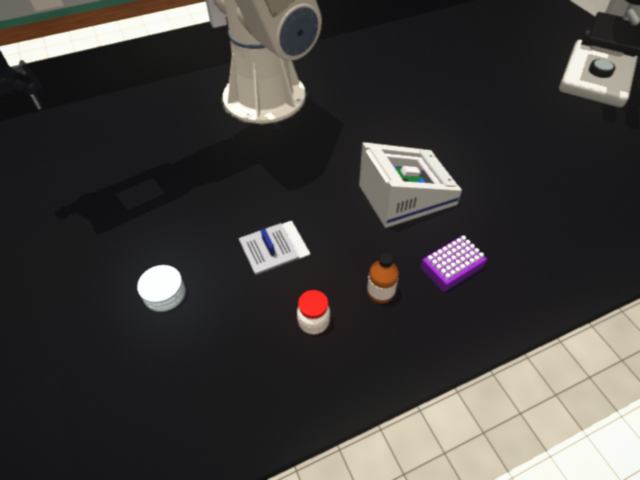

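```bash
python3 - <<'E'
import cv2,numpy as np
def crop(f,u,v,w,h,s=4):
    c=cv2.resize(f[v:v+h,u:u+w,::-1],None,fx=s,fy=s,interpolation=cv2.INTER_CUBIC).copy()
    for i in range(0,w,10): cv2.line(c,(i*s,0),(i*s,8 if i%50 else 16),(0,255,255),1)
    for i in range(0,h,10): cv2.line(c,(0,i*s),(8 if i%50 else 16,i*s),(0,255,255),1)
    return c
t=np.load("top0.npz")["f"];s=np.load("scene0.npz")["f"]
cv2.imwrite("pics/a.png",np.hstack([crop(t,155,230,115,95),crop(t,335,235,80,95)]))
cv2.imwrite("pics/b.png",np.hstack([crop(s,355,135,110,95),crop(s,230,210,90,95)]))
E
```

```text
(no output)
```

View pics/a.png

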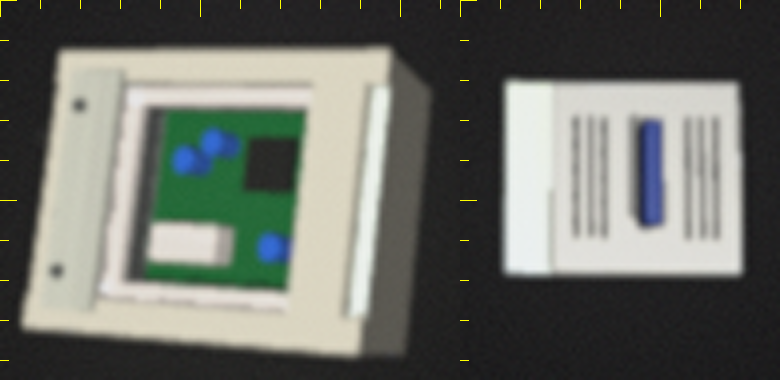

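View pics/b.png

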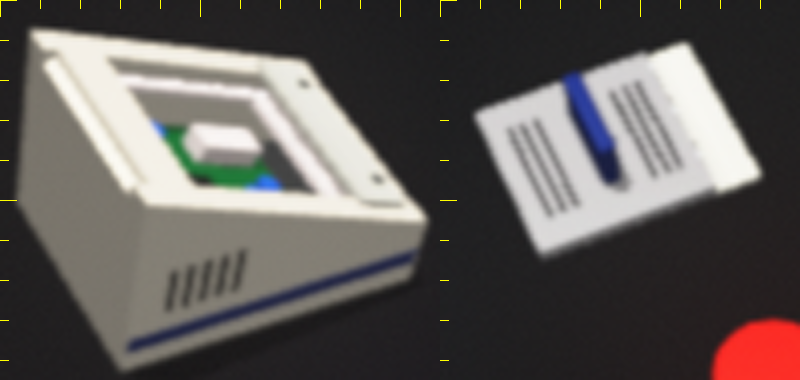

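```bash
cat >fit.py <<'E'
import numpy as np
from scipy.optimize import least_squares
cam={n:np.load(n+"0.npz") for n in("scene","top")}
def proj(n,P,K=None,V=None):
    q=np.c_[P,np.ones(len(P))]@cam[n]["V"].T
    q=q[:,:3]@cam[n]["K"].T
    return q[:,:2]/q[:,2:]
def Rz(a): c,s=np.cos(a),np.sin(a); return np.array([[c,-s,0],[s,c,0],[0,0,1]])
c,s=np.cos(np.radians(25)),np.sin(np.radians(25))
Ry=np.array([[c,0,-s],[0,1,0],[s,0,c]])
def bay(x,y,z): return Ry@[x,y,z]*1.+np.array([0,0,85])
U={"top":[((-100,76,52),(170,242.5)),((100,76,145),(252.75,242)),((-100,-76,52),(160.5,312)),((100,-76,145),(245,319)),((100,-76,0),(256.25,319)),((100,76,0),(263,253.25)),
 (bay(70.5,58.5,12),(155+313/4,230+82/4)),(bay(70.5,-58.5,12),(155+288/4,230+312/4))],
"scene":[((100,-76,145),(363,142.5)),((-100,-76,52),(431.25,150.5)),((100,76,145),(390.75,185.75)),((-100,76,52),(462,189.5)),((100,76,0),(385.5,228)),((-100,76,0),(458,204.25)),((100,-76,0),(359.25,185.75))]}
C={"top":[((-80,54.5,4),(346.25,255.5)),((-80,-54.5,4),(345.75,303.25)),((54,54.5,10),(404.5,255.5)),((54,-54.5,10),(405.75,303.75)),((0,30,46),(382.75,265)),((0,-30,46),(383.25,291.5))],
"scene":[((-80,-54.5,4),(292.5,220.5)),((-80,54.5,4),(310.25,254.25)),((54,-54.5,10),(238.5,238.75)),((54,54.5,10),(255.25,272))]}
def fit(D,cams,x0):
    def pr(p,n): return proj(n,np.array([q[0] for q in D[n]])/1000@Rz(p[2]).T+[p[0],p[1],0])
    def r(p): return np.concatenate([(pr(p,n)-np.array([q[1] for q in D[n]])).ravel() for n in cams])
    f=least_squares(r,x0,loss="soft_l1"); return f.x,r(f.x)
if __name__=="__main__":
    for D,x0 in((U,(.4,.2,-1.6)),(C,(.4,-.18,-1.6))):
        for cams in(["top"],["scene"],["top","scene"]):
            x,r=fit(D,cams,x0);print(cams,x.round(4));
        print(r.reshape(-1,2).round(1).tolist())
E
python3 fit.py
```

```text
['top'] [ 0.5316  0.1859 -1.6208]
['scene'] [ 0.5321  0.1873 -1.6227]
['top', 'scene'] [ 0.5319  0.1864 -1.6215]
[[0.2, 0.2], [-0.4, 0.3], [0.1, -0.5], [-0.7, -0.4], [-0.2, -0.6], [-0.3, -0.7], [-0.1, 0.3], [-0.3, 0.2], [-0.8, -0.0], [-0.7, -0.2], [0.5, 0.2], [-0.3, 0.6], [-0.4, -0.1], [-0.8, 0.2], [-0.2, -0.3]]
['top'] [ 0.5456 -0.194  -1.5575]
['scene'] [ 0.5456 -0.1932 -1.569 ]
['top', 'scene'] [ 0.5456 -0.1937 -1.5613]
[[0.0, 0.2], [0.2, -0.3], [-0.3, 0.6], [-0.7, -0.1], [0.2, -0.5], [-0.1, 0.1], [-1.0, 0.4], [-0.2, -0.6], [0.3, -0.6], [-0.1, 1.1]]
```

```bash
cat >h.py <<'E'
from workcell import *
import numpy as np
from scipy.spatial.transform import Rotation as R
from fit import Rz,Ry
B=np.array([.5319,.1864,.085]);RB=Rz(-1.6215)@Ry
G=np.array([0,0,.003])            # TCP in cover frame
T=np.array([[0,1,0],[1,0,0],[0,0,-1.]]) # tool axes in cover frame (columns)
def rot(th): a=np.radians(th);return RB@R.from_rotvec([0,-a,0]).as_matrix()
def pose(tipx,tipz,th,dy=0.):
    """TCP pose putting the tongue tip at (tipx,dy,tipz) mm in the bay, tilted th deg"""
    Rc=rot(th);tip=B+RB@(np.array([tipx,dy,tipz])/1000)
    return tip+Rc@(G-np.array([-.08,0,-.028])),R.from_matrix(Rc@T).as_quat()
def st(tag=""):
    o=get_obs();print(tag,round(o["time_s"],2),np.round(o["position"],4),"F",np.round(o["wrist_force"],1),"w",round(o["gripper_width"],4),"g",np.round(o["grip_force"],1));return o
E
python3 - <<'E'
from h import *
Rc=Rz(-1.5613);c=np.array([.5456,-.1937,.028]);q=R.from_matrix(Rc@T).as_quat()
for a in [(c+G,q),(c+[0,0,.2],q),pose(-20,60,15),pose(-30,12,15),pose(-67,2,15),pose(-67,0,0)]:
    j=kinematics.solve_ik(*a);print(None if j is None else np.round(j,2),a[0].round(3))
bot.reach(c+G+[0,0,.08],q)
bot.servo_line(c+G,velocity=.12)
hand.move_gripper(0.0,40);st("grip")
bot.servo_line(c+G+[0,0,.19],velocity=.2);o=st("lift")
c=vision.read_camera("scene");import cv2;cv2.imwrite("pics/lift.png",c["frame"][:,:,::-1])
E
```

```text
[-0.34  0.57  1.87 -0.    0.7   1.22] [ 0.546 -0.194  0.031]
[-0.34  0.3   1.75 -0.    1.08  1.22] [ 0.546 -0.194  0.228]
[ 0.63  0.55  1.62 -0.53  1.48  2.44] [0.532 0.189 0.206]
[ 0.62  0.59  1.66 -0.54  1.4   2.47] [0.531 0.177 0.158]
[ 0.65  0.65  1.62 -0.52  1.39  2.51] [0.533 0.207 0.134]
[ 0.54  0.54  1.74 -0.4   1.15  2.38] [0.532 0.188 0.119]
grip 3.67 [ 0.5457 -0.1937  0.0313] F [-1.1  2.   3.6] w 0.0113 g 40.3
lift 4.77 [ 0.5448 -0.1934  0.2197] F [-0.7 -0.1 -3. ] w 0.0118 g 39.5
```

View pics/lift.png

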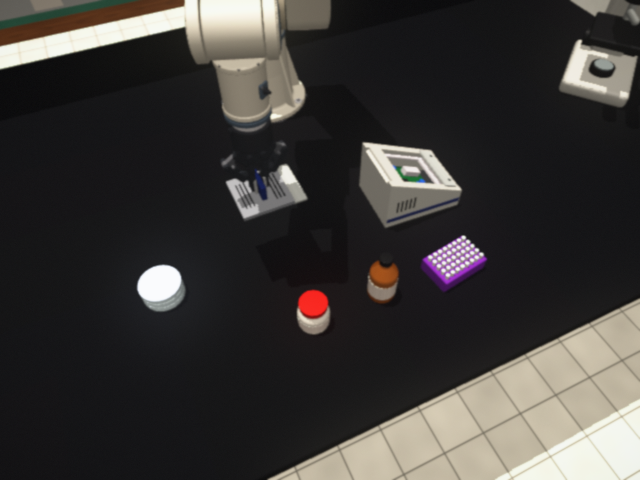

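```bash
python3 - <<'E'
from h import *
import cv2
bot.reach(*pose(0,140,15));st("above")
p,q=pose(-28,14,15);bot.servo_line(p,q,velocity=.15);o=st("pre");print(p.round(4))
bot.dwell(.3)
ims=[]
for n,(u,v) in(("scene",(340,90)),("top",(130,200))):
    c=vision.read_camera(n);f=c["frame"];np.savez(n+"1.npz",f=f)
    ims.append(cv2.resize(f[v:v+150,u:u+133,::-1],None,fx=3,fy=4 if 0 else 3,interpolation=cv2.INTER_CUBIC))
cv2.imwrite("pics/pre.png",np.hstack(ims))
E
```

```text
above 6.32 [0.533  0.2032 0.2868] F [ 0.6  0.4 -1.5] w 0.0118 g 39.5
pre 7.33 [0.5319 0.1766 0.1618] F [ 0.4 -0.5 -2. ] w 0.0113 g 39.5
[0.5314 0.1763 0.161 ]
```

View pics/pre.png

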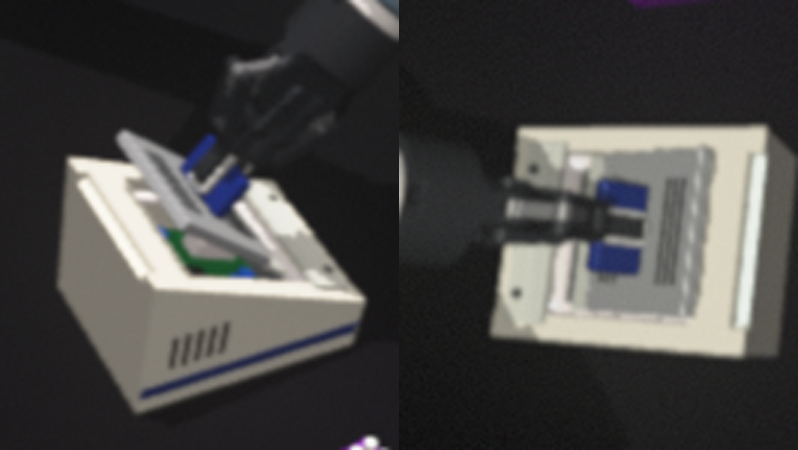

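```bash
python3 - <<'E'
from h import *
from fit import proj
p,q=pose(-28,14,15);Rc=rot(15);c=p-Rc@G
P=np.array([[54,54.5,-18],[54,-54.5,-18],[0,30,18],[0,-30,18]])/1000
x=(proj("top",c+P@Rc.T)-[130,200])*3+[399,0];print(x.round(0).tolist())
Q=np.array([[70.5,58.5,12],[70.5,-58.5,12]])/1000
print(((proj("top",B+Q@RB.T)-[130,200])*3+[399,0]).round().tolist())
x=(proj("scene",c+P@Rc.T)-[340,90])*3;print(x.round(0).tolist())
E
```

```text
[[700.0, 147.0], [680.0, 317.0], [599.0, 179.0], [587.0, 271.0]]
[[708.0, 152.0], [689.0, 325.0]]
[[189.0, 221.0], [123.0, 129.0], [250.0, 184.0], [212.0, 134.0]]
```

```bash
python3 - <<'E'
from h import *
import cv2
a=np.radians(15)
for d in (25,10,5,0):
    p,q=pose(-67+d*np.cos(a),2+d*np.sin(a),15);bot.servo_line(p,q,velocity=.05);bot.dwell(.2);o=st(d);print(((np.array(o["position"])-p)@RB*1000).round(2))
    if np.linalg.norm(o["wrist_force"])>15: print("contact");break
ims=[]
for n,(u,v) in(("scene",(340,90)),("top",(130,200))):
    f=vision.read_camera(n)["frame"]
    ims.append(cv2.resize(f[v:v+150,u:u+133,::-1],None,fx=3,fy=3,interpolation=cv2.INTER_CUBIC))
cv2.imwrite("pics/hook.png",np.hstack(ims))
E
```

```text
25 8.39 [0.532  0.1874 0.1499] F [ 0.3 -0.3 -2.7] w 0.0114 g 39.5
[0.12 0.03 0.07]
10 9.04 [0.5325 0.1988 0.1402] F [-0.1 -0.1 -2.2] w 0.0117 g 39.5
[0.14 0.01 0.02]
5 9.49 [0.5327 0.2028 0.1369] F [-0.  -0.3 -1.1] w 0.0113 g 39.5
[0.02 0.   0.02]
0 9.94 [0.5329 0.2066 0.1337] F [ 0.2 -0.2 -2.5] w 0.011 g 39.5
[ 0.01 -0.02  0.02]
```

View pics/hook.png

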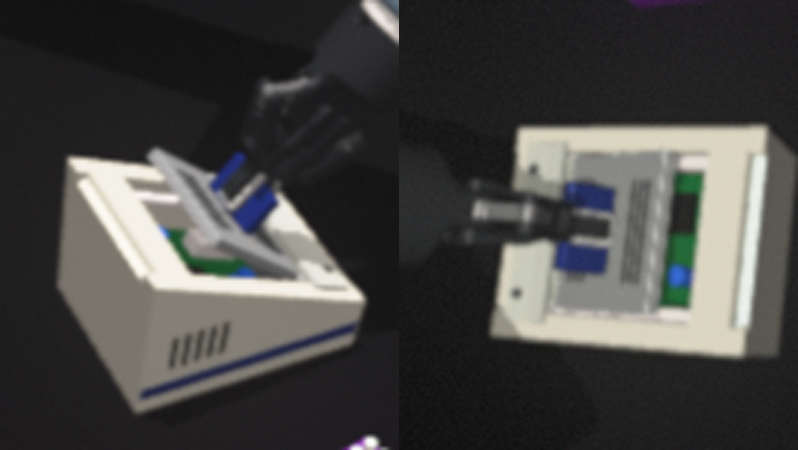

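The tongue has slid under the lip (edge at about (560,240) in the right-hand view), the far edge is raised, and there is no contact force. Next I lower the far edge.

```bash
python3 - <<'E'
from h import *
import cv2
for th,z in ((11,1.6),(7,1.2),(4,.9),(2,.7),(1,.5),(0,.3),(0,-.2)):
    p,q=pose(-67,z,th);bot.servo_line(p,q,velocity=.015);bot.dwell(.2);o=st(th);print(((np.array(o["position"])-p)@RB*1000).round(2))
    if np.linalg.norm(o["wrist_force"])>15: print("contact");break
ims=[]
for n,(u,v) in(("scene",(340,90)),("top",(130,200))):
    f=vision.read_camera(n)["frame"]
    ims.append(cv2.resize(f[v:v+150,u:u+133,::-1],None,fx=3,fy=3,interpolation=cv2.INTER_CUBIC))
cv2.imwrite("pics/low.png",np.hstack(ims))
E
```

```text
11 10.82 [0.5327 0.2014 0.1302] F [-0.5  0.3 -1.6] w 0.011 g 39.5
[-0.17 -0.   -0.  ]
7 11.59 [0.5324 0.1963 0.1264] F [ 0.8  1.1 -1.2] w 0.0116 g 39.6
[-0.12 -0.02 -0.03]
4 12.26 [0.5322 0.1926 0.1234] F [ 0.5  0.7 -1.3] w 0.0118 g 39.5
[-0.07  0.02  0.03]
2 12.82 [0.5321 0.1902 0.1213] F [-0.4  0.4 -2.3] w 0.0112 g 39.5
[-0.02  0.04  0.03]
1 13.28 [0.5321 0.189  0.1202] F [-0.1  0.5 -1. ] w 0.0116 g 39.6
[0.07 0.03 0.07]
0 13.73 [0.5322 0.1881 0.1191] F [0.2 4.9 3.1] w 0.0116 g 40.4
[-0.17  0.26  0.34]
0 14.18 [0.5323 0.1881 0.1191] F [-3.   5.3  7.4] w 0.0115 g 41.3
[-0.17  0.27  0.84]
```

View pics/low.png

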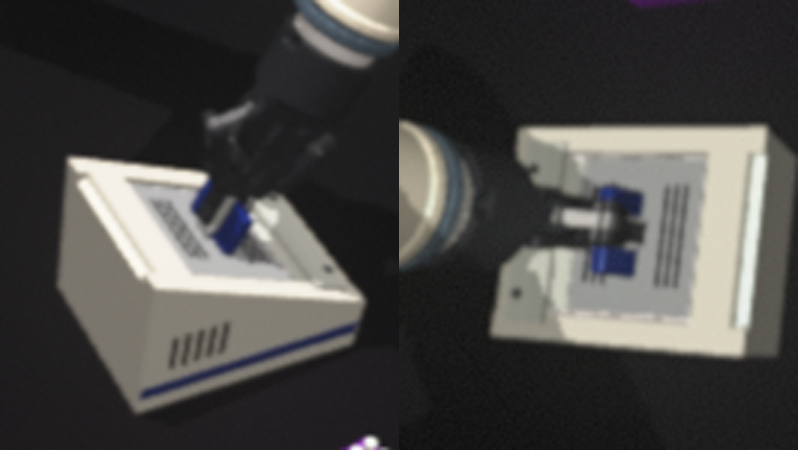

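```bash
python3 - <<'E'
from h import *
import cv2
hand.move_gripper(0.035);st("open")
p,q=pose(-67,60,0);bot.servo_line(p,q,velocity=.06)
p,q=pose(-67,160,0);bot.servo_line(p,q,velocity=.15)
bot.goto_joints([-.6,.2,1.6,0,1.2,0]);st("clear")
ims=[]
for n,(u,v) in(("scene",(340,90)),("top",(130,200))):
    f=vision.read_camera(n)["frame"]
    ims.append(cv2.resize(f[v:v+150,u:u+133,::-1],None,fx=3,fy=3,interpolation=cv2.INTER_CUBIC))
cv2.imwrite("pics/end.png",np.hstack(ims))
from fit import proj
P=np.array([[0,30,46],[0,-30,46],[54,54.5,10],[54,-54.5,10]])/1000
for tx in(-70,-66):
  for n,o in(("scene",(340,90)),("top",(130,200))):
    print(tx,n,((proj(n,B+(P+[(tx+80)/1000,0,0])@RB.T)-o)*3+[399*(n=="top"),0]).round().tolist())
E
```

```text
open 14.63 [0.5317 0.1872 0.1181] F [-0.4  0.5 -0. ] w 0.0355 g 0.0
clear 18.81 [ 0.5185 -0.3522  0.3587] F [-0.3 -0.8 -0.4] w 0.0351 g 0.0
-70 scene [[254.0, 221.0], [217.0, 172.0], [193.0, 274.0], [129.0, 182.0]]
-70 top [[601.0, 185.0], [589.0, 274.0], [702.0, 158.0], [684.0, 318.0]]
-66 scene [[250.0, 221.0], [213.0, 171.0], [189.0, 274.0], [125.0, 182.0]]
-66 top [[605.0, 185.0], [594.0, 274.0], [707.0, 159.0], [688.0, 318.0]]
```

View pics/end.png

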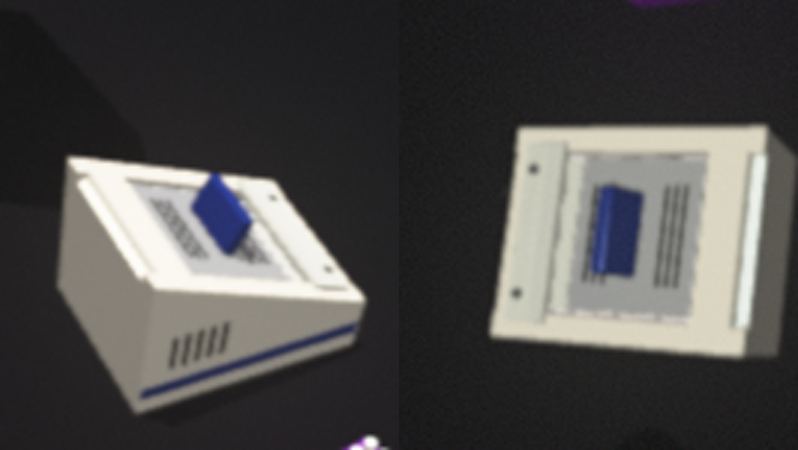

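The cover lies flush in the bay: the handle top, at about (606,188) to (598,274), matches the prediction for the home position with the tongue at x ≈ -66 mm. The gripper is clear.

```bash
python3 -c "
from workcell import *
print(hand_in())"
```

```text
the job is handed in; nothing more can be done
None
```

The cover is hooked under the lip, lowered flat and home in the bay, and released; the gripper is clear and the job was handed in at about 19 s of the 45 s allowed, with no verdict returned.

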